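Let the waiting cork into the lever-operated cork bin

ROBOT

A 6-joint arm with a two-finger parallel gripper is mounted at the origin on the work surface. World frame = base frame: x ahead of the robot, y to its left, z up, the work surface at z = 0. Lengths are in mm, angles in degrees, forces in N, time in s.
With the tool pointing down it reaches from about 350 to 925 mm from the base axis. Payload 6.4 kg.
Tool frame: the origin (TCP) lies between the finger pads; the fingertips stand 11 mm ahead of it and the grasp point (between the pads) lies 8 mm behind it; z points along the fingers, x is the direction in which the jaws open and shut, and the axes are right-handed (so a half turn about z gives the same grasp; the last joint's range is limited). The gripper opens to 94 mm and grips with 3 to 60 N. Pads are 16 mm wide; open, the fingers measure 119 mm over their backs; the gripper's body (75 mm by 177 mm) begins 78 mm behind the grasp point.
Start: joints at [65.541, 14.043, 89.255, -0, 76.702, -9.975], TCP at [162.572, 629.352, 194.155] pointing down, gripper open.
Joint ranges: [-179.41, 179.41], [-58.25, 129.5], [7.25, 145.43], [-54.29, 234.29], [11.92, 165.04], [-157.13, 157.13]. Speed limits (degrees/s): [147.25, 147.25, 180, 180, 180, 180].

INTERFACE

Orientations are given as a 3x3 rotation matrix whose columns are the frame's x, y, z axes.
In Python, from bench import * gives the robot as it stands.
- The arm moves only by the tool drive_tool, never from a script. Its arguments are lists of equal length, an entry for each row: "delta_pos": the shift along the world's x, y, z in mm, a list of three; "twist": the turn, a rotation vector about the world's x, y, z in degrees, a list of three; "grip": the finger opening in mm, from 0 to 94. In form: {"delta_pos": [[x, y, z], ...], "twist": [[wx, wy, wz], ...], "grip": [grip, ...]}. A call has 1 to 10 rows; each row shifts and turns the commanded pose from where the row before left it; what a row does not reach is not made up. A row lasts 1/10 s, in which the tool goes at most 50 mm and 8.59 degrees, less where a joint would pass 70% of its speed; a pose out of reach is approached as far as the arm can. A call with a gripper value outside its range is refused whole. The fingers move at their own pace and stop on an object; the grip force is fixed at half the most. Time passes only in rows, so rows that do not move let the fingers close. It gives the time, the measured TCP pose, the force and the opening at its end, in the units of the state.
- get_state(): the state, without advancing time (a new reading comes with each control period).
- grab_frame(name): name is "scene" or "top"; returns (picture, depth): 420x560x3 uint8, red, green, blue; 420x560 float32, mm along the optical axis (not along the pixel's ray), 0 where there is no reading.
- get_calibration(name): a dict with "camera_matrix" (3x3 intrinsics, pixels), "k1" (the pictures are not rectified: a ray, as slopes to the right and down, at radius r is drawn at 1 + k1 r^2 times it, then the intrinsics apply), "R" (3x3) and "t" (3): a world point X has camera coordinates R X + t. Camera axes: x right, y down, z forward; pixel columns grow to the right and rows downward; lengths in mm; the calibration is good to about 2 mm. A picture is of the moment at which its call begins. get_calibration takes no time and is no camera call.
- sign_off(): hands the job in, once; it reports no verdict.
The state is a dict: "time": time; "joint_pos": joint angles; "joint_vel": joint speeds; "joint_efforts": joint torques, N m; "tool_pos": TCP position; "eef_rot": TCP orientation; "ft_force": force on the tool from outside, world axes, zero at the start; "wrist_torque": the same for the moment, N m; "finger_gap": finger opening in mm.
Only numpy, scipy, OpenCV 4.12 (cv2) and the standard library are available. Lean on these libraries where they do the work, as an engineer would, in place of code of your own. Each camera call takes 0.05 s, during which the arm holds its last target.

TASK

Press the red lever of the green cork bin all the way down with the fingertips so that its linked yellow lid opens wide, and keep it down until the cork waiting on the chute has rolled down into the bin by itself. Then ease the lever back up so that the lid comes down gently and shuts fully without slamming. Do not touch the lid or the cork, and leave the bottle, the jar and the spare cork where they stand.

Things in the scene. Friction and masses are not known exactly. Their poses are not given: they have to be found in the camera images.
- bin: Fixed green open-topped box, 180 x 180 mm and 140 mm high, inner depth about 134 mm. Origin: centre of its underside, on the table. Its x axis points away from the lever side (the lever sticks out towards -x of the bin), y to the lid's hinge side, z up. A sloping aluminium chute (65 mm wide) comes in over its -y wall, reaching to 237 mm from the origin along -y and 195 mm high.
- lever_pad (a point): Centre of the top face of the lever's red plate, 60 mm (bin x) by 70 mm (bin y), 10 mm thick. At rest it is level, 115 mm above the table and 205 mm from the bin's origin along -x of the bin. Its edge is 85 mm clear of the box. It moves with the lever: about 35 mm down at full travel; its axes are the bin's when the lever is at rest.
- lever (a joint): Angle of the lever: 0 at rest (lid shut), 0.30 rad fully pressed (end stop). It turns about a level hinge along bin y, 85 mm from the bin's origin along -x and 95 mm up; the pad's centre is 120 mm further out. Pressing takes about 6 to 14 N at the plate at first, less as the lid rises; let go, the lid's weight drives it back up at once.
- lid (a joint): Angle of the yellow lid: 0 shut, 3.2 times the lever's angle (0.96 rad with the lever fully down). Hinged along the bin's +y rim; its -y edge rises. Nothing brakes it: let go when open, it falls and slams at several rad/s; gently is less than 2 rad/s all the way (lever plate rising slower than 70 mm/s).
- lid_edge (a point): The lid is a yellow panel, 186 x 184 mm and 6 mm thick, with a clear 28 mm high strip along its free (-y) edge that holds the cork back. This point is the middle of the outer upper edge of that strip, 170 mm above the table when shut.
- cork_center (a point): Centre of the waiting cork, a cylinder 30 mm in diameter and 48 mm long, lying across the chute (axis along bin x) against the lid's strip, about 159 mm above the table. It rolls in under the lid by itself once the lid is raised above about 0.2 rad, and then lies on the bin's floor, where its centre is about 20 to 30 mm above the table.
- wine_mid (a point): Bystander: green wine bottle, 74 mm in diameter, 290 mm tall, standing; point half-way up.
- jar_mid (a point): Bystander: amber jar, 80 mm in diameter, 100 mm tall, standing; point half-way up.
- spare_mid (a point): Bystander: spare cork standing on end on the table, 30 mm in diameter, 48 mm tall; point half-way up.
Things that resemble listed ones, but are neither listed nor needed, are in the scene too. There is more than one size of the part that bears jar_mid; the job needs the smallest.

How it is judged (in metres and radians):
On the way, in this order (a step that is already met when the one before it is completed fails the run):
1. the cork has rolled into the bin while the fingers hold the lever right down and the lid wide open (z of cork_center in the frame of bin below 0.06 m and x of cork_center in the frame of bin between -0.085 and 0.085 m and y of cork_center in the frame of bin between -0.085 and 0.085 m and value of joint lid above 0.75 rad and contact force between the fingers and lever above 1 N), for 0.2 s.
2. the lid is shut again (value of joint lid below 0.04 rad), for 0.2 s.
At the end, for the whole second after the job is handed in: The cork lies on the floor of the bin (centre under 60 mm high, within the walls), the lid is shut (under 0.04 rad), the lever is back up (under 0.02 rad), and the bottle, jar and spare cork stand upright within 20 mm of where they were (z of cork_center in the frame of bin below 0.06 m and x of cork_center in the frame of bin between -0.085 and 0.085 m and y of cork_center in the frame of bin between -0.085 and 0.085 m and value of joint lid below 0.04 rad and value of joint lever below 0.02 rad and distance of each of wine_mid, jar_mid, spare_mid from where it was at the start of the episode below 0.02 m and angle between each of wine_mid, jar_mid, spare_mid's own z axis and vertical below 0.1 rad); the robot touches nothing.
It fails at once if the lid comes down at more than 2 rad/s (slams) (velocity of joint lid below -2 rad/s).
It fails at once if the robot touches the lid (contact force between any of the fingers, the arm and lid above 0.5 N).
It fails at once if the robot touches the waiting cork (contact force between any of the fingers, the arm and cork above 0.3 N).
It fails at once if the waiting cork is lifted (height (world z) of cork_center above 0.2 m).
It fails at once if the bottle, jar or spare cork is moved or lifted (distance of any of wine_mid, jar_mid, spare_mid from where it was at the start of the episode above 0.02 m).
It also fails if it takes over 42 s, if anything falls off the work surface, if the arm or the gripper's body presses on something with over 40 N, if the wrist force passes 120 N, or if a joint passes its speed limit or range.

## Working session

There is one attempt and no reset: what is moved stays moved. The work goes in short steps, Python scripts to look and compute and a tool call to move; the robot and the scene stay as the last step left them, time stands still between calls to the robot, and variables do not carry over. Pictures are saved under pics/ and viewed, and the job is handed in when it is done.

Besides the shell and the picture viewer there is one more tool, called after "Request:" as name(argument=value, ...) on one line, values as JSON. drive_tool: Moves the arm, as the interface text tells. Its arguments: {"type":"object","properties":{"delta_pos":{"type":"array"},"twist":{"type":"array"},"grip":{"type":"array"}},"required":["delta_pos","twist","grip"]}

```bash
ls; mkdir -p pics
cat > h.py <<'E'
from bench import *
import numpy as np, cv2
def grab(n,tag):
    im,d=grab_frame(n); np.savez(f'pics/{tag}.npz',im=im,d=d); cv2.imwrite(f'pics/{tag}.png',cv2.cvtColor(im,cv2.COLOR_RGB2BGR)); return im,d
def world(n,d):
    c=get_calibration(n);K=np.array(c['camera_matrix'],float);R=np.array(c['R']);t=np.array(c['t'])
    v,u=np.mgrid[:d.shape[0],:d.shape[1]]
    p=np.stack([u.ravel(),v.ravel()],1).astype(float)[:,None]
    s=cv2.undistortPoints(p,K,np.array([c['k1'],0,0,0.]))[:,0]
    P=np.c_[s,np.ones(len(s))]*d.ravel()[:,None]
    return ((P-t)@R).reshape(*d.shape,3)
E
python3 - <<'E'
from h import *
for n in('scene','top'): grab(n,n+'0'); print(get_calibration(n))
s=get_state();print(s)
E
```

```text
pics
{'camera_matrix': array([[449.72297938,   0.        , 280.06794745],
       [  0.        , 449.72297938, 199.75991032],
       [  0.        ,   0.        ,   1.        ]]), 'k1': 0.029543623840412262, 'R': array([[ 0.7705088 ,  0.63738809,  0.00725306],
       [ 0.42317018, -0.50297503, -0.75362001],
       [-0.47670031,  0.58374013, -0.65727032]]), 't': array([-517.53519584, -119.7136273 , 1408.07229535])}
{'camera_matrix': array([[468.071657  ,   0.        , 280.13523207],
       [  0.        , 468.071657  , 205.77343407],
       [  0.        ,   0.        ,   1.        ]]), 'k1': 0.042482226711887484, 'R': array([[-0.01551917, -0.99983234,  0.00971797],
       [-0.99834567,  0.01495648, -0.05551777],
       [ 0.05536311, -0.01056348, -0.99841041]]), 't': array([  72.29113646,  588.91018165, 1279.43128158])}
{'time': 0.1, 'joint_pos': array([ 6.55403939e+01,  1.40805511e+01,  8.93142982e+01,  5.44638112e-04,
        7.67005589e+01, -9.97416568e+00]), 'joint_vel': array([-0.013306  , -0.14144037, -0.13541874, -0.11061905, -0.13118565,
       -0.04243589]), 'joint_efforts': array([-7.24431357e-04, -4.16920280e+01, -3.15525520e+01,  6.86562527e-02,
        3.10246996e-02, -3.42625162e-05]), 'tool_pos': array([162.34577946, 628.85516524, 193.18475996]), 'eef_rot': array([[ 2.50135530e-01,  9.68210581e-01, -6.97893478e-04],
       [ 9.68209447e-01, -2.50136326e-01, -1.51191085e-03],
       [-1.63841659e-03, -2.97524438e-04, -9.99998614e-01]]), 'ft_force': array([-0.39998885, -0.69010104, -0.29962466]), 'wrist_torque': array([-0.02287595,  0.00867778, -0.04155167]), 'finger_gap': 93.6955966815499}
```

View pics/scene0.png

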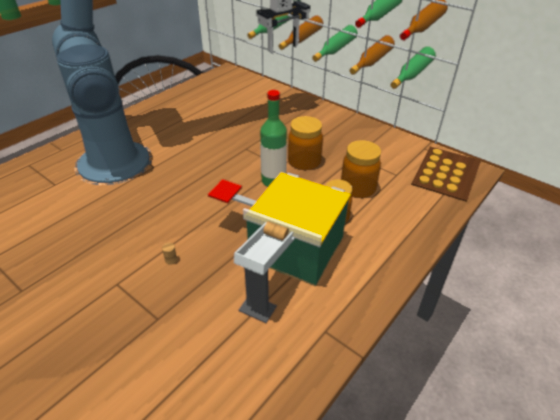

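View pics/top0.png

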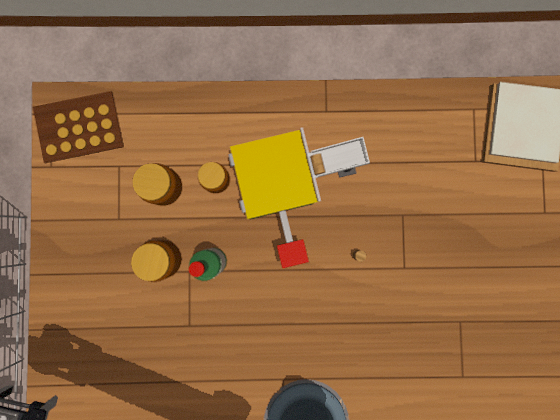

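The scene view shows the red lever plate at (225,190), the lid at (298,205), the chute and cork at (275,230), the bottle at (273,150) and the spare cork at (169,254). In the top view the plate is at (292,253), the bottle at (205,265), the spare cork at (358,255), and the smallest jar at (212,177). The arm is at the lower left.

Run:
```python
from h import *
for n in('scene','top'):
    f=np.load(f'pics/{n}0.npz');im=f['im'];d=f['d'];W=world(n,d);hsv=cv2.cvtColor(im,cv2.COLOR_RGB2HSV)
    H,S,V=[hsv[...,i].astype(int) for i in range(3)]
    red=((H<6)|(H>174))&(S>200)&(V>110)&(d>0)
    yel=(H>22)&(H<32)&(S>200)&(V>150)&(d>0)
    for nm,m in(('red',red),('yel',yel)):
        k,l,st,c=cv2.connectedComponentsWithStats(m.astype(np.uint8))
        for i in range(1,k):
            if st[i,4]>80:
                P=W[l==i];print(n,nm,st[i],c[i].round(1),np.median(P,0).round(1),P.min(0).round(),P.max(0).round())
                if st[i,4]>400:
                    r=cv2.minAreaRect(P[np.abs(P[:,2]-np.median(P[:,2]))<6][:,:2].astype(np.float32));print('   rect',r)
    for nm,(u,v) in {'scene':dict(spare=(169,248)),'top':dict(spare=(357,254),bottle=(196,269),jar=(212,175),cork=(317,163),chute=(345,155))}[n].items(): print(n,nm,W[v,u].round(1))
```

```text
scene red [268  90  11  10  94] [272.9  94.4] [444.9 239.9 288.1] [429. 231. 274.] [457. 260. 291.]
scene red [208 180  33  23 433] [224.4 190.5] [466.6  28.  114.7] [429.  -8. 108.] [499.  68. 119.]
   rect ((464.6911315917969, 31.093284606933594), (58.82389450073242, 69.21407318115234), 13.633478164672852)
scene yel [ 251  173  100   68 3568] [301.8 203.1] [665.7  83.5 148.5] [450.  -8.   1.] [771. 230. 153.]
   rect ((661.2093505859375, 83.59611511230469), (188.1210479736328, 171.3020782470703), 12.254307746887207)
scene spare [ 457.5 -154.4   49.5]
top red [277 240  32  28 618] [292.2 253.2] [463.5  35.9 115.4] [429.  -4.  -4.] [497.  74. 122.]
   rect ((463.27301025390625, 35.08652114868164), (58.76321029663086, 68.01854705810547), 12.467207908630371)
top red [189 262  15  15 179] [196.  268.7] [441.1 249.6 291. ] [417. 235. 193.] [456. 265. 296.]
top yel [ 230  130   88   89 5292] [273.1 174. ] [662.1  81.1 149.5] [553. -27.  -7.] [772. 202. 157.]
   rect ((663.3502807617188, 80.27520751953125), (186.5904541015625, 178.73220825195312), 12.70383358001709)
top spare [ 455.5 -140.5   48.9]
top bottle [441.2 249.2 293.3]
top jar [667.6 239.3 101.3]
top cork [684.5 -26.7 173.6]
top chute [705.8 -98.  157.6]
```

Request:
drive_tool(delta_pos=[[0,0,30],[0,0,30],[0,0,30],[0,0,30],[0,0,30],[0,0,30],[0,0,30],[0,0,0]], twist=[[0,0,4],[0,0,4],[0,0,4],[0,0,4],[0,0,4],[0,0,4],[0,0,3.5],[0,0,0]], grip=[0,0,0,0,0,0,0,0])

```text
time: 0.9
tool_pos: [163.0, 630.5, 409.3]
eef_rot: [[-0.226, 0.974, 0.003], [0.974, 0.226, 0.008], [0.007, 0.005, -1.0]]
ft_force: [0.1, -0.7, -1.2]
finger_gap: 33.7
```

Request:
drive_tool(delta_pos=[[15,-30,0],[15,-30,0],[15,-30,0],[15,-30,0],[15,-30,0],[15,-30,0],[15,-30,0],[15,-30,0],[15,-30,0],[15,-30,0]], twist=[[0,0,0],[0,0,0],[0,0,0],[0,0,0],[0,0,0],[0,0,0],[0,0,0],[0,0,0],[0,0,0],[0,0,0]], grip=[0,0,0,0,0,0,0,0,0,0])

```text
time: 1.9
tool_pos: [312.6, 327.9, 402.3]
eef_rot: [[-0.225, 0.974, -0.002], [0.974, 0.225, -0.001], [-0.001, -0.002, -1.0]]
ft_force: [-0.0, -0.5, 0.3]
finger_gap: 0.7
```

Request:
drive_tool(delta_pos=[[15,-30,0],[15,-30,0],[15,-30,0],[15,-30,0],[15,-30,0],[15,-30,0],[15,-30,0],[15,-30,0],[15,-30,0],[15,-26,0]], twist=[[0,0,0],[0,0,0],[0,0,0],[0,0,0],[0,0,0],[0,0,0],[0,0,0],[0,0,0],[0,0,0],[0,0,0]], grip=[0,0,0,0,0,0,0,0,0,0])

```text
time: 2.9
tool_pos: [462.6, 31.9, 402.3]
eef_rot: [[-0.223, 0.975, -0.002], [0.975, 0.223, 0.0], [0.001, -0.002, -1.0]]
ft_force: [0.3, 0.2, -0.1]
finger_gap: 0.7
```

Request:
drive_tool(delta_pos=[[0,0,-30],[0,0,-30],[0,0,-30],[0,0,-30],[0,0,-30],[0,0,-30],[0,0,0],[0,0,0]], twist=[[0,0,0],[0,0,0],[0,0,0],[0,0,0],[0,0,0],[0,0,0],[0,0,0],[0,0,0]], grip=[0,0,0,0,0,0,0,0])

```text
time: 3.7
tool_pos: [462.0, 33.5, 223.6]
eef_rot: [[-0.225, 0.974, -0.002], [0.974, 0.225, 0.0], [0.001, -0.002, -1.0]]
ft_force: [0.2, 0.3, 0.6]
finger_gap: 0.6
```

```bash
python3 - <<'E'
from h import *
grab('scene','s1');grab('top','t1')
E
python3 -c "
import cv2;a=cv2.imread('pics/s1.png');b=cv2.imread('pics/t1.png')
import numpy as np
cv2.imwrite('pics/m1.png',cv2.resize(np.hstack([a[60:340,130:410],b[80:360,150:430]]),(800,400)))"
```

```text
(no output)
```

View pics/m1.png

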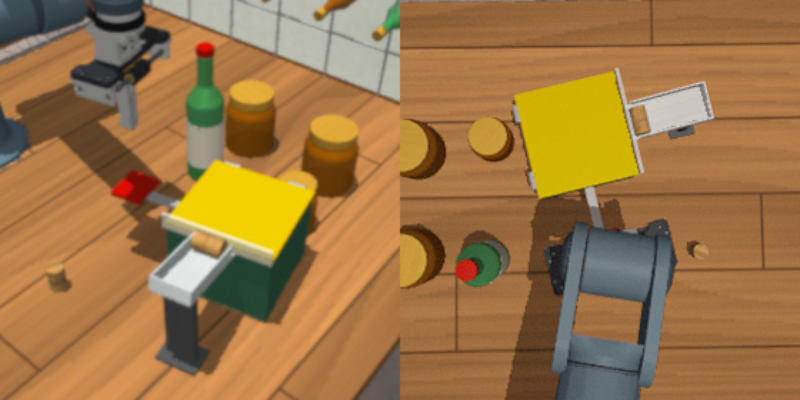

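The gripper hangs over the plate with its body across bin y, clear of the lid, the bottle and the spare cork. Next I descend to just above the plate.

Request:
drive_tool(delta_pos=[[0,0,-30],[0,0,-30],[0,0,-20],[0,0,-10],[0,0,0]], twist=[[0,0,0],[0,0,0],[0,0,0],[0,0,0],[0,0,0]], grip=[0,0,0,0,0])

```text
time: 4.3
tool_pos: [462.6, 33.4, 134.2]
eef_rot: [[-0.225, 0.974, -0.0], [0.974, 0.225, 0.0], [0.0, -0.0, -1.0]]
ft_force: [0.4, 0.0, 0.3]
finger_gap: 0.2
```

Request:
drive_tool(delta_pos=[[0,0,-3],[0,0,-3],[0,0,-3],[0,0,-3],[0,0,-3]], twist=[[0,0,0],[0,0,0],[0,0,0],[0,0,0],[0,0,0]], grip=[0,0,0,0,0])

```text
time: 4.8
tool_pos: [462.7, 33.3, 119.2]
eef_rot: [[-0.225, 0.974, 0.0], [0.974, 0.225, -0.0], [-0.0, 0.0, -1.0]]
ft_force: [-0.0, 0.5, -0.3]
finger_gap: 0.5
```

No force yet with the tip at about 108 mm, where contact was expected near 115. I'll look.

Run:
```python
from h import *
a,_=grab('scene','s2');s=get_state();print(s['tool_pos'],s['ft_force'],s['finger_gap'],s['joint_efforts'])
cv2.imwrite('pics/m2.png',cv2.resize(cv2.cvtColor(a[130:270,160:360],cv2.COLOR_RGB2BGR),(800,560),interpolation=cv2.INTER_CUBIC))
```

```text
[462.25213811  33.41139687 118.49607579] [-0.35952743 -1.6897551  -0.4409216 ] 0.5303560433189631 [ 1.09651918e-01 -2.51863611e+01 -3.02805984e+01 -3.32590076e-02
  1.89485669e-02 -4.40293625e-04]
```

View pics/m2.png

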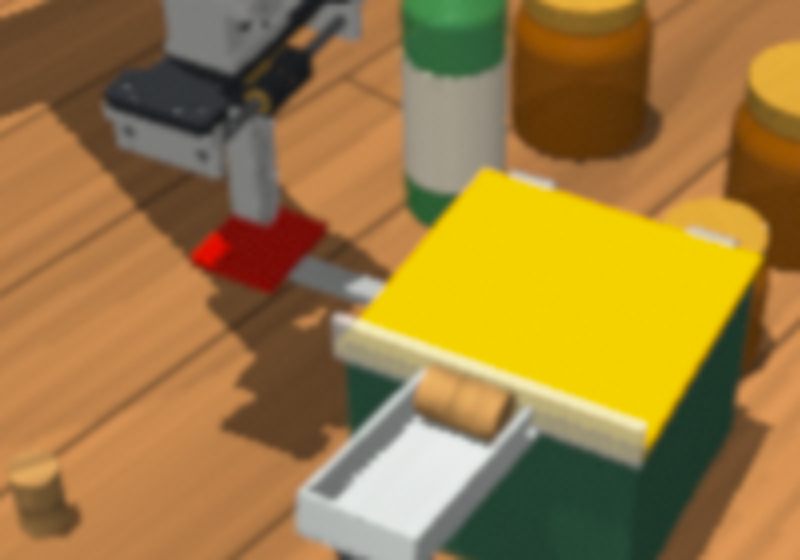

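The fingertip appears on or just above the plate's centre (crop (255,220)), and the lid is still shut. I'll continue in small steps while watching the force.

Request:
drive_tool(delta_pos=[[0,0,-2],[0,0,-2],[0,0,-2],[0,0,0]], twist=[[0,0,0],[0,0,0],[0,0,0],[0,0,0]], grip=[0,0,0,0])

```text
time: 5.25
tool_pos: [462.3, 33.4, 112.8]
eef_rot: [[-0.225, 0.974, -0.001], [0.974, 0.225, 0.0], [0.0, -0.001, -1.0]]
ft_force: [0.1, -0.4, -0.2]
finger_gap: 0.6
```

Run:
```python
from h import *
a,d=grab('scene','s3');s=get_state();print(s['tool_pos'],s['ft_force'])
cv2.imwrite('pics/m3.png',cv2.resize(cv2.cvtColor(a[140:240,180:320],cv2.COLOR_RGB2BGR),(784,560),interpolation=cv2.INTER_CUBIC))
W=world('scene',d)
for v in range(160,204,2): print(v,[f"{W[v,u,0]:.0f},{W[v,u,1]:.0f},{W[v,u,2]:.0f}" for u in (218,221,224,227,232)])
```

```text
[462.455358    33.37941163 112.9875526 ] [ 0.58537077 -0.35703287  0.47486641]
160 ['473,12,221', '496,1,238', '496,9,233', '494,20,226', '277,240,2']
162 ['498,-10,240', '500,-4,237', '472,31,205', '471,41,198', '280,237,-2']
164 ['501,-14,238', '469,24,201', '471,31,198', '472,39,194', '286,230,-3']
166 ['459,22,191', '470,22,197', '473,29,194', '469,42,185', '297,220,-0']
168 ['458,22,185', '466,24,188', '470,30,186', '470,40,180', '305,211,1']
170 ['459,21,180', '467,23,182', '473,28,183', '470,40,174', '311,205,0']
172 ['459,20,174', '467,23,177', '473,27,177', '471,38,170', '315,200,-3']
174 ['457,21,167', '466,23,170', '473,26,172', '471,38,164', '327,188,3']
176 ['457,21,161', '466,22,165', '475,24,168', '472,36,159', '330,185,-2']
178 ['455,21,154', '465,22,158', '471,26,159', '470,37,152', '339,176,1']
180 ['457,19,149', '463,24,150', '472,25,153', '467,40,142', '343,172,-2']
182 ['318,138,-2', '464,22,145', '474,23,149', '467,39,136', '457,65,115']
184 ['435,37,114', '463,22,138', '471,24,141', '471,35,134', '463,59,115']
186 ['442,30,115', '447,36,115', '471,24,135', '471,34,129', '469,53,115']
188 ['446,25,114', '452,30,114', '458,35,114', '464,40,115', '473,48,114']
190 ['452,20,114', '457,26,113', '463,30,114', '469,35,114', '481,41,116']
192 ['458,14,114', '462,21,112', '468,25,113', '475,29,114', '485,36,115']
194 ['464,8,115', '469,14,114', '477,17,117', '479,25,112', '492,29,117']
196 ['469,3,114', '476,7,116', '479,14,114', '485,18,114', '494,27,113']
198 ['470,2,110', '480,2,115', '486,7,115', '491,13,114', '497,24,110']
200 ['377,80,-1', '481,2,109', '490,3,114', '497,6,115', '408,105,-0']
202 ['385,73,0', '392,78,1', '399,83,2', '496,6,108', '415,98,1']
```

View pics/m3.png

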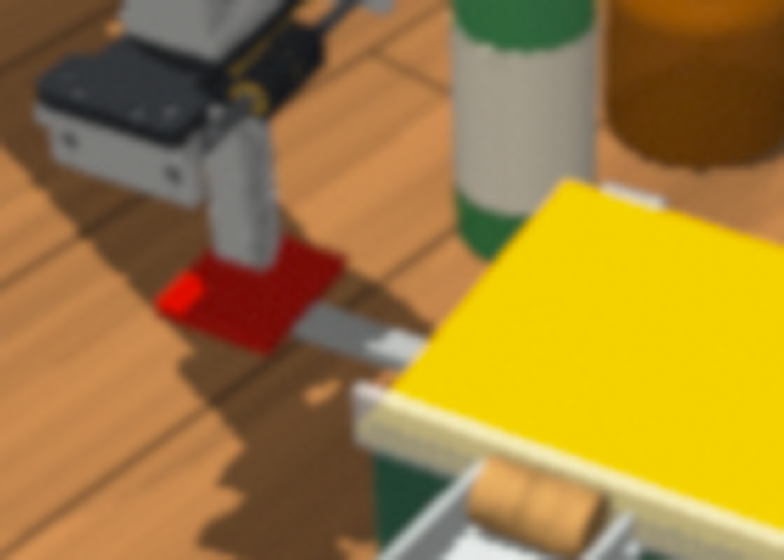

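The plate is still at z≈115 and depth shows the visible fingertip end at about 125–130, so the real tip is ~20 mm higher than nominal. xy agrees. I'll go on by force.

Request:
drive_tool(delta_pos=[[0,0,-2],[0,0,-2],[0,0,-2],[0,0,0]], twist=[[0,0,0],[0,0,0],[0,0,0],[0,0,0]], grip=[0,0,0,0])

```text
time: 5.7
tool_pos: [462.3, 33.4, 106.8]
eef_rot: [[-0.225, 0.974, -0.001], [0.974, 0.225, 0.0], [0.0, -0.001, -1.0]]
ft_force: [-0.8, -0.2, 0.3]
finger_gap: 0.3
```

Request:
drive_tool(delta_pos=[[0,0,-2],[0,0,-2],[0,0,0]], twist=[[0,0,0],[0,0,0],[0,0,0]], grip=[0,0,0])

```text
time: 6.0
tool_pos: [462.7, 33.3, 103.9]
eef_rot: [[-0.225, 0.974, -0.0], [0.974, 0.225, -0.0], [0.0, -0.0, -1.0]]
ft_force: [-1.3, 1.0, 4.2]
finger_gap: 0.6
```

Request:
drive_tool(delta_pos=[[0,0,-2],[0,0,-2],[0,0,0]], twist=[[0,0,0],[0,0,0],[0,0,0]], grip=[0,0,0])

```text
time: 6.3
tool_pos: [462.3, 33.2, 100.1]
eef_rot: [[-0.226, 0.974, -0.002], [0.974, 0.226, -0.0], [-0.0, -0.002, -1.0]]
ft_force: [-5.3, -0.3, 8.9]
finger_gap: 0.3
```

Contact is at TCP z≈104. Pressing on to full travel (~69).

Request:
drive_tool(delta_pos=[[0,0,-3],[0,0,-3],[0,0,-3],[0,0,-3],[0,0,-3],[0,0,-3],[0,0,-2],[0,0,0]], twist=[[0,0,0],[0,0,0],[0,0,0],[0,0,0],[0,0,0],[0,0,0],[0,0,0],[0,0,0]], grip=[0,0,0,0,0,0,0,0])

```text
time: 7.1
tool_pos: [461.3, 33.0, 79.1]
eef_rot: [[-0.226, 0.974, -0.004], [0.974, 0.226, -0.001], [0.0, -0.004, -1.0]]
ft_force: [-6.4, -2.3, 7.3]
finger_gap: 0.1
```

Request:
drive_tool(delta_pos=[[0,0,-2],[0,0,-2],[0,0,-2],[0,0,-2],[0,0,0]], twist=[[0,0,0],[0,0,0],[0,0,0],[0,0,0],[0,0,0]], grip=[0,0,0,0,0])

```text
time: 7.6
tool_pos: [461.9, 33.1, 71.1]
eef_rot: [[-0.226, 0.974, -0.002], [0.974, 0.226, -0.001], [-0.0, -0.002, -1.0]]
ft_force: [-4.6, -0.5, 5.3]
finger_gap: 0.6
```

Run:
```python
from h import *
a,d=grab('scene','s4');s=get_state();print(s['tool_pos'],s['ft_force'])
cv2.imwrite('pics/m4.png',cv2.resize(cv2.cvtColor(a[100:310,160:440],cv2.COLOR_RGB2BGR),(784,588),interpolation=cv2.INTER_CUBIC))
```

```text
[461.90242726  33.15137352  71.24917724] [-5.40808602 -1.78848369  5.81674215]
```

View pics/m4.png

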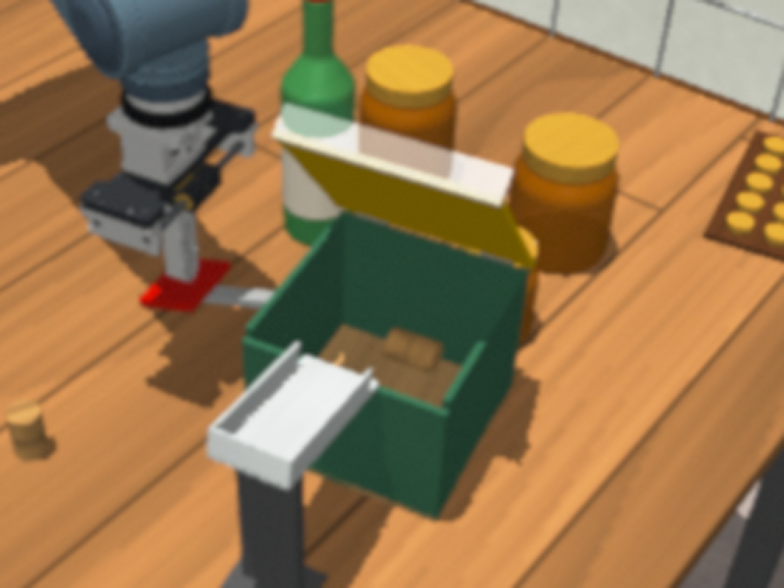

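The lid is wide open and the cork lies on the bin floor (crop (412,350)). I'll press to the stop and hold.

Request:
drive_tool(delta_pos=[[0,0,-1],[0,0,-1],[0,0,-1],[0,0,0],[0,0,0]], twist=[[0,0,0],[0,0,0],[0,0,0],[0,0,0],[0,0,0]], grip=[0,0,0,0,0])

```text
time: 8.15
tool_pos: [462.2, 33.2, 69.2]
eef_rot: [[-0.226, 0.974, -0.002], [0.974, 0.226, -0.0], [0.0, -0.002, -1.0]]
ft_force: [-7.0, -0.3, 11.2]
finger_gap: 0.4
```

Request:
drive_tool(delta_pos=[[0,0,-1],[0,0,-1],[0,0,0],[0,0,0],[0,0,0]], twist=[[0,0,0],[0,0,0],[0,0,0],[0,0,0],[0,0,0]], grip=[0,0,0,0,0])

```text
time: 8.65
tool_pos: [462.3, 33.1, 68.7]
eef_rot: [[-0.226, 0.974, -0.003], [0.974, 0.226, -0.001], [0.0, -0.003, -1.0]]
ft_force: [-13.2, -0.1, 23.0]
finger_gap: 0.3
```

The force rises to 23 N with no further travel, so the lever is on its end stop. I'll check the cork position and lid angle.

Run:
```python
from h import *
a,d=grab('scene','s5');W=world('scene',d)
o=np.array([664,79,0.]);c,s=np.cos(np.radians(12.9)),np.sin(np.radians(12.9))
B=(W-o)@np.array([[c,-s,0],[s,c,0],[0,0,1]])
u,v=160+int(412/2.8),100+int(350/2.8)
print('cork surf bin',B[v-2:v+3,u].round(0))
hsv=cv2.cvtColor(a,cv2.COLOR_RGB2HSV);m=(hsv[...,0]>22)&(hsv[...,0]<32)&(hsv[...,1]>180)&(np.abs(B[...,0])<80)&(B[...,2]>150)&(np.abs(B[...,1])<130)
P=B[m];print(len(P));p=np.polyfit(P[:,1],P[:,2],1);print('lid angle',-np.arctan(p[0]))
print(get_state()['time'])
```

```text
cork surf bin [[-3. 60. 34.]
 [-2. 60. 31.]
 [-2. 59. 28.]
 [-1. 58. 26.]
 [-0. 55. 25.]]
1298
lid angle 0.9632601322000122
8.7
```

The lid is at 0.96 rad and the cork is on the floor at bin (0, 60). Next I ease the lever up at 20 mm/s.

Request:
drive_tool(delta_pos=[[0,0,1],[0,0,1],[0,0,2],[0,0,2],[0,0,2],[0,0,2],[0,0,2],[0,0,2],[0,0,2],[0,0,2]], twist=[[0,0,0],[0,0,0],[0,0,0],[0,0,0],[0,0,0],[0,0,0],[0,0,0],[0,0,0],[0,0,0],[0,0,0]], grip=[0,0,0,0,0,0,0,0,0,0])

```text
time: 9.7
tool_pos: [461.3, 33.1, 84.3]
eef_rot: [[-0.226, 0.974, -0.004], [0.974, 0.226, -0.001], [0.0, -0.004, -1.0]]
ft_force: [-8.0, -1.7, 8.4]
finger_gap: 0.3
```

Request:
drive_tool(delta_pos=[[0,0,2],[0,0,2],[0,0,2],[0,0,2],[0,0,2],[0,0,2],[0,0,2],[0,0,1],[0,0,1],[0,0,1]], twist=[[0,0,0],[0,0,0],[0,0,0],[0,0,0],[0,0,0],[0,0,0],[0,0,0],[0,0,0],[0,0,0],[0,0,0]], grip=[0,0,0,0,0,0,0,0,0,0])

```text
time: 10.7
tool_pos: [462.6, 33.3, 102.4]
eef_rot: [[-0.225, 0.974, -0.001], [0.974, 0.225, -0.0], [-0.0, -0.001, -1.0]]
ft_force: [-7.4, -1.1, 11.1]
finger_gap: 0.2
```

Request:
drive_tool(delta_pos=[[0,0,1],[0,0,1],[0,0,1],[0,0,1],[0,0,1],[0,0,1],[0,0,1],[0,0,1],[0,0,1],[0,0,0]], twist=[[0,0,0],[0,0,0],[0,0,0],[0,0,0],[0,0,0],[0,0,0],[0,0,0],[0,0,0],[0,0,0],[0,0,0]], grip=[0,0,0,0,0,0,0,0,0,0])

```text
time: 11.7
tool_pos: [462.7, 33.3, 110.3]
eef_rot: [[-0.225, 0.974, 0.0], [0.974, 0.225, -0.0], [-0.0, 0.0, -1.0]]
ft_force: [0.6, 0.3, -0.1]
finger_gap: 0.3
```

Contact is off and the lid should be shut. I'll back straight up, then check.

Request:
drive_tool(delta_pos=[[0,0,5],[0,0,10],[0,0,20],[0,0,30],[0,0,30],[0,0,0],[0,0,0]], twist=[[0,0,0],[0,0,0],[0,0,0],[0,0,0],[0,0,0],[0,0,0],[0,0,0]], grip=[0,0,0,0,0,0,0])

```text
time: 12.4
tool_pos: [463.0, 33.3, 206.0]
eef_rot: [[-0.225, 0.974, 0.002], [0.974, 0.225, -0.0], [-0.001, 0.002, -1.0]]
ft_force: [0.2, -1.0, 0.3]
finger_gap: 0.4
```

Run:
```python
from h import *
a,d=grab('scene','s6');W=world('scene',d)
d0=np.load('pics/scene0.npz');W0=world('scene',d0['d'])
o=np.array([664,79,0.]);c,s=np.cos(np.radians(12.9)),np.sin(np.radians(12.9))
R=np.array([[c,-s,0],[s,c,0],[0,0,1]])
for nm,im,w in(('start',d0['im'],W0),('now',a,W)):
    B=(w-o)@R;hsv=cv2.cvtColor(im,cv2.COLOR_RGB2HSV)
    m=(hsv[...,0]>22)&(hsv[...,0]<32)&(hsv[...,1]>180)&(np.abs(B[...,0])<80)&(np.abs(B[...,1])<80)&(B[...,2]>130)
    P=B[m];print(nm,'lid',len(P),-np.arctan(np.polyfit(P[:,1],P[:,2],1)[0]))
    m=((hsv[...,0]<6)|(hsv[...,0]>174))&(hsv[...,1]>200)&(np.abs(B[...,0]+205)<28)&(np.abs(B[...,1])<33)&(B[...,2]>60)
    P=B[m];print('  pad z, slope',np.median(P[:,2]),np.polyfit(P[:,0],P[:,2],1)[0])
    print('  spare',w[248,169].round(),'bottle',w[94,273].round(),w[150,280].round(),'jar',w[187,340].round())
cv2.imwrite('pics/m6.png',cv2.resize(cv2.cvtColor(a[60:310,130:440],cv2.COLOR_RGB2BGR),(744,600),interpolation=cv2.INTER_CUBIC))
s=get_state();print(s['tool_pos'],s['ft_force'],s['time'])
```

```text
start lid 2929 0.0014937153879635468
  pad z, slope 114.88180165404123 -0.0007058725769690185
  spare [ 458. -154.   49.] bottle [449. 238. 290.] [475. 236. 132.] jar [672. 241. 102.]
now lid 2936 0.0010053169187081556
  pad z, slope 114.74844872167728 -0.007046113338840294
  spare [ 459. -155.   51.] bottle [447. 241. 288.] [473. 238. 129.] jar [672. 242. 101.]
[462.18505359  33.42293498 204.73458497] [ 0.57777577 -0.52982579  0.24819856] 12.45
```

View pics/m6.png

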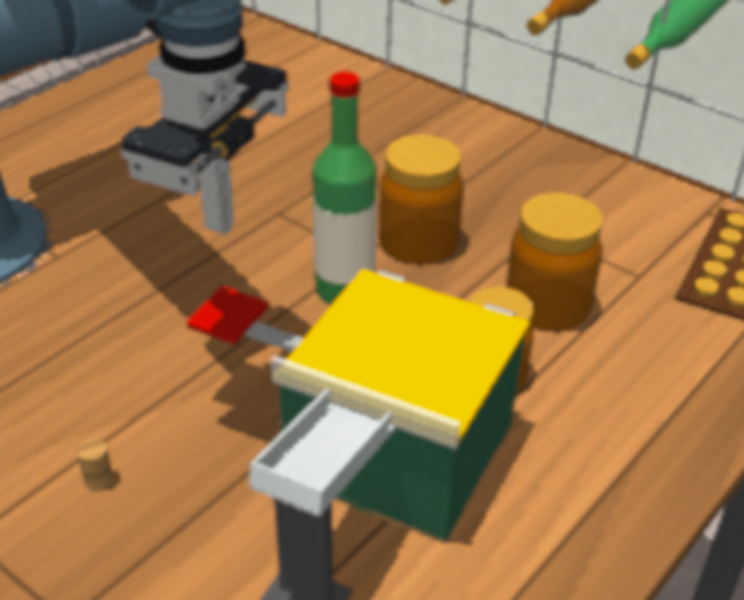

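The lid is shut, the plate is level at 115 mm, the chute is empty and the bystanders are unchanged. The tool is well clear.

```bash
python3 -c "
from bench import *
print(sign_off())"
```

```text
the job is handed in; nothing more can be done
None
```

The lever task went through as intended, and I handed the job in at about 12.5 s. No verdict was reported.

**Pressing:** I pressed the lever with the closed fingertips to its end stop, where the force rose to 23 N with no further travel. The lid measured about 0.96 rad open. The cork rolled in by itself and lay on the bin floor at about (0, 60) mm in the bin frame.

**Closing:** I eased the lever up at 20 mm/s or less, with the force staying on the fingers until the lid was shut, then lifted clear.

**Last checks:**
- **Lid and lever:** the lid measured 0.001 rad, and the plate was level at 115 mm.
- **Cork:** the chute was empty. I last saw the cork on the floor just before closing, since the shut lid hides it.
- **Bystanders:** the bottle, jar and spare cork showed no movement beyond about 4 mm of measurement noise.
- **Contact:** there was no force on the tool.

**One disagreement:** the fingertips met the plate about 22 mm lower in reported TCP height than the stated 11 mm tip offset predicts. I went by the force instead of the offset.

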